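# Fit the grinding cup and bring its ball on the tray

### The arm

A 7-joint arm with a two-finger parallel gripper is mounted at the origin on the work surface. World frame = base frame: x ahead of the robot, y to its left, z up, the work surface at z = 0. Lengths are in m, angles in rad, forces in N, time in s.
With the tool pointing down it reaches from about 0.35 to 0.9 m from the base axis. Payload 8.1 kg.
Tool frame: the origin (TCP) lies where the fingers leave the gripper's body, on its centre line; the fingertips stand 66 mm ahead of it and the grasp point (between the pads) lies 47 mm ahead of it; z points along the fingers, x is the direction in which the jaws open and shut, and the axes are right-handed (so a half turn about z gives the same grasp; the last joint's range is limited). The gripper opens to 92 mm and grips with 3 to 60 N. Pads are 19 mm wide; open, the fingers measure 130 mm over their backs; the gripper's body (75 mm by 190 mm) begins 47 mm behind the grasp point.
Start: joints at [-1.209, 0.434, 0.025, 1.573, -0.012, 1.134, -0.075], TCP at [0.28, 0.559, 0.292] pointing down, gripper open.
Joint ranges: [-2.62, 2.62], [-0.44, 2.09], [-1.27, 1.32], [0.08, 2.57], [-1.32, 4.46], [0.12, 2], [-2.74, 2.74]. Speed limits (rad/s): [2.22, 2.22, 3.01, 3.01, 3.14, 3.14, 3.14].

### API

Orientations are given as a unit quaternion [w, x, y, z].
In Python, from plant import observe, camera, hand_in gives the robot as it stands.
- The arm moves only by the shell command python3 -m pendant 'ROWS'. ROWS is JSON, a list that holds one entry, the list of rows, each a list of 5 numbers: the finger opening in m, from 0 to 0.0918, then the shift along the tool's x, y, z in m, then the turn about the tool's z in degrees. In form: [[[claw, x, y, z, yaw], ...]]. A call has 1 to 8 rows; each row is the pose to reach, as a shift and turn from the pose commanded when the call began, along the tool's axes at that moment; what a row does not reach only later rows make up. A row lasts 1/12 s, in which the tool goes at most 41.7 mm and 7.16 degrees, less where a joint would pass 70% of its speed; a pose out of reach is approached as far as the arm can. A call with a gripper value outside its range is refused whole. The fingers move at their own pace and stop on an object; the grip force is fixed at half the most. Time passes only in rows, so rows that repeat a pose let the fingers close. It gives the time, the measured TCP pose, the force and the opening at its end, in the units of the state.
- observe(): the state, without advancing time (a new reading comes with each control period).
- camera(name): name is "scene" or "top"; returns a dict with "color" (420x560x3 uint8, red, green, blue), "z_map" (420x560 float32, m along the optical axis (not along the pixel's ray), 0 where there is no reading), "fx", "fy", "cx", "cy" (pixels), "rvec" (rotation vector, rad) and "tvec" (3), from world to camera coordinates, as OpenCV has them. Camera axes: x right, y down, z forward; pixel columns grow to the right and rows downward; lengths in m; the calibration is good to about 2 mm. A picture is of the moment at which its call begins.
- hand_in(): hands the job in, once; it reports no verdict.
The state is a dict: "time_s": time; "q": joint angles; "joint_vel": joint speeds; "joint_efforts": joint torques, N m; "position": TCP position; "tcp_rot": TCP orientation; "wrist_force": force on the tool from outside, world axes, zero at the start; "wrist_torque": the same for the moment, N m; "grip_width": opening from 0.0 (shut) to 1.0 (fully open).
Only numpy, scipy, OpenCV 4.12 (cv2) and the standard library are available. Lean on these libraries where they do the work, as an engineer would, in place of code of your own. Each camera call takes 0.05 s, during which the arm holds its last target.

### The job

Fit the steel grinding cup onto the mill base so that both pegs go through its flange holes and it sits fully down, and let go of it. Then pick up the blue tray (the white fin is its grip), carry it without tipping so the loose steel ball stays in its pocket, and finish while holding the tray level and still a few centimetres above the cup's mouth, with the ball's pocket centred over the mouth, ready for a colleague to take the ball. Leave the tube rack, spray bottle and jar alone.

Things in the scene. Friction and masses are not known exactly. Their poses are not given: they have to be found in the camera images.
- mill_base: White fixed drive unit, 170 x 150 x 60 mm high (x, y, z), with a dark seat plate on top. Origin: centre of its underside, on the bench; z up. Two upright brass pegs on the top at x = +-50 mm, y = 0 of its frame: 9 mm diameter, 14 mm tall, tips tapered over the last 4 mm. Turned by up to 0.4 rad.
- seat (a point): Centre of the top face of the mill base, midway between its pegs, 60 mm above the bench; axes as mill_base. The seated cup's origin lies here.
- cup: Loose grinding cup, 0.2 to 0.4 kg: green flange 130 x 66 x 10 mm with two 12 mm through holes at x = +-50 mm, y = 0; on it an open steel cup, 56 mm outside, 48 inside, rim 80 mm above the underside. Flat green cheeks at y = +-30 mm (60 mm across, 28 mm long in x, 10 to 72 mm high) are for gripping from above. Origin: centre of underside; z up. Fits either way round (half turn).
- cup_mouth (a point): Centre of the cup's mouth, at the rim, 80 mm above the cup's underside.
- tray: Loose blue tray, 0.15 to 0.28 kg: slab 130 x 76 x 12 mm (x, y, z) with a central upright white grip fin, 36 mm long in x, 12 mm thick in y, its top 60 mm above the underside. Two round pockets, 26 mm wide, 3 mm deep, at x = +-42 mm, y = 0: the ball lies in the +x one, the other is empty. Origin: centre of underside; z up.
- pocket (a point): Centre of the floor of the ball's pocket, at x = +42 mm, y = 0, 9 mm above the tray's underside.
- ball_center (a point): Centre of the loose steel ball, 20 mm diameter, 33 g, which can roll a few mm within its pocket; 10 mm above the pocket floor.
- tube_rack: Bystander: green rack 90 x 170 mm with 18 black-capped tubes, 93 mm high. Origin: centre of the underside.
- spray: Bystander: clear spray bottle with red and white head, 66 mm diameter, 201 mm high. Origin: centre of the underside.
- jar: Bystander: amber jar with white cap, 52 mm diameter, 60 mm high. Origin: centre of the underside.
Not all that is in view belongs to the job. Leave any yellow look-alike of the cup alone.

How it is judged:
By the outcome, as a careful person would: the job done as asked, in the order asked, and still so for the second after the job is handed in, while the arm keeps its last pose, push and grip.
It also fails if it takes over 72 s, if anything falls off the work surface, if the arm or the gripper's body presses on something with over 40 N, if the wrist force passes 120 N, or if a joint passes its speed limit or range.

## Working session

There is one attempt and no reset: what is moved stays moved. The work goes in short steps, Python scripts to look and compute and a shell command to move; the robot and the scene stay as the last step left them, time stands still between calls to the robot, and variables do not carry over. Pictures are saved under pics/ and viewed, and the job is handed in when it is done.

```bash
ls; mkdir -p pics; python3 - <<'E'
from plant import observe, camera
import cv2,numpy as np
print(observe())
for n in("scene","top"):
    c=camera(n); cv2.imwrite(f"pics/{n}0.png",c["color"][...,::-1]); print(n,c["fx"],c["cx"],c["cy"],c["rvec"],c["tvec"])
    np.savez(f"{n}0.npz",**c)
E
```

```text
pics
{'time_s': 0.0, 'q': array([-1.20865457,  0.4352523 ,  0.02495814,  1.57411789, -0.01161869,
        1.1340083 , -0.07510528]), 'joint_vel': array([ 0.00053593, -0.00160971,  0.00040632,  0.00063942, -0.00013443,
        0.00091068, -0.00013838]), 'joint_efforts': array([ 5.22905684e-04, -6.67858958e+01,  9.85351056e-01, -3.14471269e+01,
       -6.04436221e-02,  4.28875198e-02,  1.89669454e-04]), 'position': array([0.27996229, 0.55831641, 0.29141846]), 'tcp_rot': array([ 4.83159927e-04,  8.50956331e-01,  5.25235803e-01, -6.63034314e-04]), 'wrist_force': array([-1.07840697,  1.22865905,  0.75561091]), 'wrist_torque': array([ 0.04763563, -0.06086609, -0.01311892]), 'grip_width': 1.0005135624719248}
scene 495.9244059560618 280.20473623983014 210.77796396533165 [ 0.96001704  2.30186664 -1.26454831] [ 0.39545373 -0.11489985  1.64079335]
top 406.6588108351615 283.38515524008403 212.74632348769154 [ 2.10305803 -2.16074633  0.20443174] [-0.0192358   0.52804296  1.06044481]
```

View pics/scene0.png

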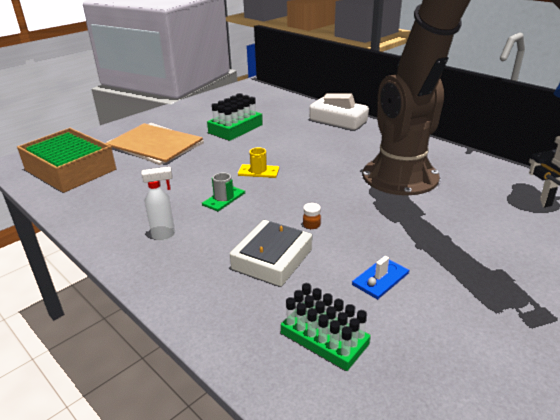

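View pics/top0.png

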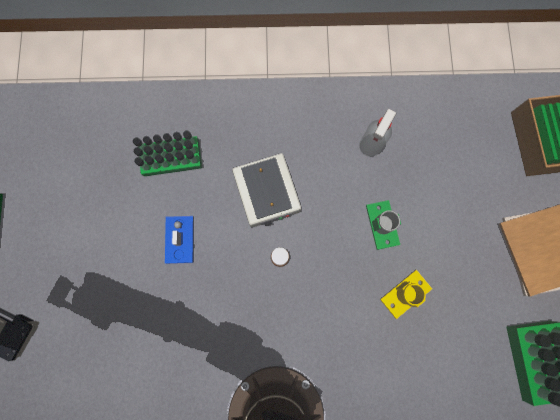

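The scene view shows the green cup at (223,190), the mill base at (272,250), the tray at (381,277) and the yellow decoy at (258,165). In the top view the cup is at (384,225), the base at (267,188) with pegs at (262,169) and (271,205), and the tray at (180,240) with its ball near (178,225).

```bash
cat > h.py <<'E'
import numpy as np,cv2
def cloud(c):
    R=cv2.Rodrigues(np.asarray(c["rvec"],float))[0]; t=np.asarray(c["tvec"],float).ravel()
    z=c["z_map"]; v,u=np.mgrid[:z.shape[0],:z.shape[1]]
    P=np.stack([(u-c["cx"])/c["fx"]*z,(v-c["cy"])/c["fy"]*z,z],-1)
    W=(P-t)@R; W[z==0]=np.nan
    return W
def pix2w(c,u,v,h):
    R=cv2.Rodrigues(np.asarray(c["rvec"],float))[0]; t=np.asarray(c["tvec"],float).ravel()
    d=R.T@np.array([(u-c["cx"])/c["fx"],(v-c["cy"])/c["fy"],1]); o=-R.T@t
    return o+d*(h-o[2])/d[2]
def w2pix(c,P):
    p,_=cv2.projectPoints(np.asarray(P,float).reshape(-1,3),np.asarray(c["rvec"],float),np.asarray(c["tvec"],float),np.array([[c["fx"],0,c["cx"]],[0,c["fy"],c["cy"]],[0,0,1.]]),None)
    return p.reshape(-1,2)
def rect(P):
    (cx,cy),(a,b),an=cv2.minAreaRect(P[:,:2].astype(np.float32)*1000)
    if a<b: a,b,an=b,a,an+90
    return np.round([cx,cy,a,b,(an+90)%180-90],1)
E
python3 - <<'E'
from h import *
for n in("top","scene"):
    c=dict(np.load(n+"0.npz")); W=cloud(c); hsv=cv2.cvtColor(c["color"],cv2.COLOR_RGB2HSV); H,S,V=cv2.split(hsv)
    X,Y,Z=W[...,0],W[...,1],W[...,2]
    r={"top":{"cup":(360,405,195,255),"tray":(160,200,210,270),"base":(225,310,145,235)},"scene":{"cup":(195,250,165,215),"tray":(345,415,250,300),"base":(225,320,215,285)}}[n]
    def roi(k):
        m=np.zeros(Z.shape,bool);a=r[k];m[a[2]:a[3],a[0]:a[1]]=1;return m
    g=roi("cup")&(abs(H.astype(int)-68)<15)&(S>120)
    m=g&(Z<.02)&(Z>0);print(n,"flange",rect(W[m]),np.median(Z[m]),m.sum())
    m=roi("cup")&(Z>.065)&(Z<.1);print("cup top",rect(W[m]),np.median(Z[m]),m.sum())
    b=roi("tray")&(abs(H.astype(int)-112)<15)&(S>150)
    m=b&(Z<.03);print("tray",rect(W[m]),np.median(Z[m]),m.sum())
    m=roi("tray")&(Z>.04);print("fin",rect(W[m]),np.median(Z[m]),m.sum())
    m=roi("tray")&(S<60)&(Z>.014)&(Z<.04);print("ball?",rect(W[m]),np.median(Z[m]),m.sum())
    m=roi("base")&(Z>.05)&(Z<.08);print("base",rect(W[m]),np.median(Z[m]),m.sum())
    m=roi("base")&(V<80)&(Z>.055)&(Z<.07);print("seat",rect(W[m]),np.median(Z[m]),m.sum())
    m=roi("base")&(H<25)&(S>120)&(Z>.05);print("pegs px",np.argwhere(m)[:,::-1].tolist(),np.round(Z[m],3))
def crop(n,a,f,o):
    im=dict(np.load(n+"0.npz"))["color"][a[2]:a[3],a[0]:a[1],::-1]; return cv2.resize(im,(400,300),interpolation=cv2.INTER_NEAREST)
cv2.imwrite("pics/crops.png",np.vstack([np.hstack([crop("top",(220,320,145,220),0,0),crop("top",(345,425,195,255),0,0)]),np.hstack([crop("top",(140,220,210,270),0,0),crop("scene",(340,420,250,310),0,0)])]))
E
```

```text
top flange [ 493.8 -312.   128.4   65.7    9.8] 0.010909192701419884 623
cup top [ 494.4 -312.6   61.6   54.3  -79.6] 0.07813876582590756 182
tray [467.  259.3 128.6  76.8   0.5] 0.012204496861961362 1084
fin [467.9 258.5  36.1  13.5   1.5] 0.059368210514338944 94
ball? [483.1 254.1  63.1  15.8  14.9] 0.026517324498578677 62
base [596.6  11.8 170.  149.3  16.4] 0.05895868739369233 3182
seat [579.8  24.5 130.1   0.   -2.3] 0.06180471576465524 3
pegs px [[260, 168], [260, 169], [261, 169], [260, 170], [261, 170], [260, 171], [271, 203], [272, 203], [271, 204], [272, 204], [271, 205]] [0.077 0.075 0.072 0.072 0.075 0.067 0.072 0.074 0.075 0.073 0.07 ]
scene flange [ 496.3 -309.6  131.8   69.4    9.9] 0.011036269984124976 349
cup top [ 495.9 -310.4   63.1   55.6   77.2] 0.07434609063135646 201
tray [468.7 260.5 132.6  77.8  -0.5] 0.01294368312126835 969
fin [469.2 260.3  39.8  13.7   2.8] 0.05654885700252646 130
ball? [471.9 255.7  92.1  32.9  23.3] 0.02631975824078591 138
base [560.6   3.3 250.7 151.1  16.4] 0.05993588195908814 2424
seat [611.6  54.4 172.6  82.1 -16.8] 0.05950023624611314 62
pegs px [[280, 226], [281, 226], [280, 227], [281, 227], [282, 227], [280, 228], [281, 228], [282, 228], [280, 229], [281, 229], [282, 229], [280, 230], [281, 230], [282, 230], [260, 247], [261, 247], [262, 247], [260, 248], [261, 248], [262, 248], [260, 249], [261, 249], [262, 249], [260, 250], [261, 250], [262, 250], [260, 251], [261, 251], [262, 251]] [0.075 0.077 0.072 0.074 0.071 0.071 0.071 0.071 0.069 0.068 0.065 0.063
 0.062 0.063 0.075 0.077 0.076 0.075 0.075 0.071 0.068 0.07  0.072 0.065
 0.069 0.066 0.064 0.066 0.066]
```

View pics/crops.png

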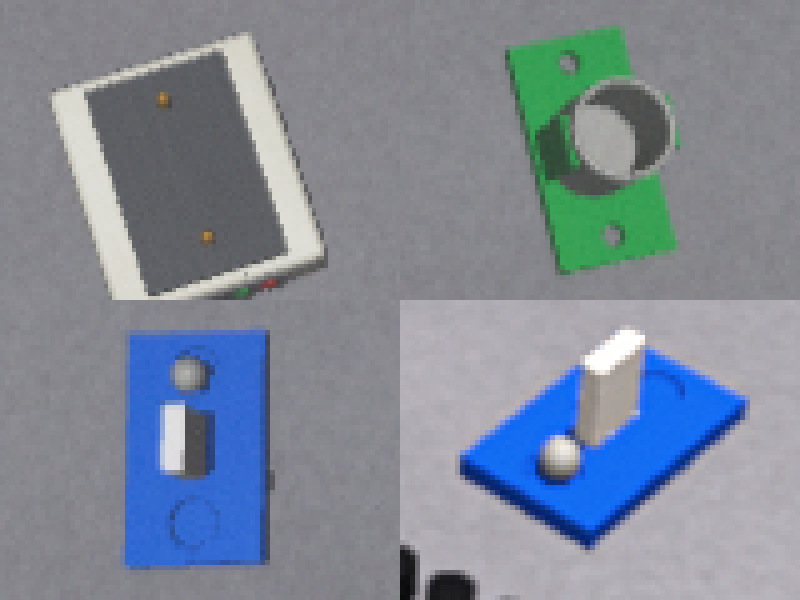

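```bash
cat >> h.py <<'E'
from scipy.spatial.transform import Rotation as Ro
def go(s,P,ang):
    """P target TCP xyz, ang: desired world angle of tool x (deg, mod 180). prints total shift and yaw"""
    R=Ro.from_quat(np.roll(s["tcp_rot"],-1)).as_matrix()
    d=R.T@(np.asarray(P)-s["position"])
    a=np.degrees(np.arctan2(R[1,0],R[0,0])); y=-((ang-a+90)%180-90)
    print("t",round(s["time_s"],2),"pos",np.round(s["position"],4),"ang",round(a,2),"tilt",np.round(R[:,2],3),"shift mm",np.round(d*1000,1),"yaw",round(y,2),"grip",round(s["grip_width"]*91.8,1),"F",np.round(s["wrist_force"],1),"q",np.round(s["q"],2))
E
python3 - <<'E'
from h import *
from plant import observe
c=dict(np.load("top0.npz"));s=dict(np.load("scene0.npz"))
A=pix2w(c,260.5,169,.072);B=pix2w(c,271.4,204,.072);print("pegs top",A,B,(A+B)/2,np.linalg.norm(A-B),np.degrees(np.arctan2(*(A-B)[1::-1])))
A=pix2w(s,281,228,.067);B=pix2w(s,261,249,.067);print("pegs scene",A,B,(A+B)/2,np.linalg.norm(A-B),np.degrees(np.arctan2(*(A-B)[1::-1])))
# holes top: crop px -> image px (scale 5)
A=pix2w(c,345+168/5,195+62/5,.01);B=pix2w(c,345+213/5,195+235/5,.01);print("holes",A,B,(A+B)/2,np.linalg.norm(A-B),np.degrees(np.arctan2(*(A-B)[1::-1])))
W=cloud(s);m=(W[...,2]>.055)&(W[...,2]<.0625)&(abs(W[...,0]-.597)<.12)&(abs(W[...,1]-.012)<.12);print("base scene",rect(W[m]))
go(observe(),[.495,-.311,.25],99.8)
E
```

```text
pegs top [0.64531782 0.02560755 0.072     ] [ 0.54753844 -0.00179979  0.072     ] [0.59642813 0.01190388 0.072     ] 0.10154786860338837 15.658066437080782
pegs scene [ 0.54792679 -0.00232557  0.067     ] [0.64475623 0.02597963 0.067     ] [0.59634151 0.01182703 0.067     ] 0.10088173766288469 -163.70528962520194
holes [ 0.54251186 -0.30406228  0.01      ] [ 0.44365927 -0.3223387   0.01      ] [ 0.49308557 -0.31320049  0.01      ] 0.10052791494717062 10.474878512307935
base scene [599.4  15.  166.2 146.3  16.1]
t 0.1 pos [0.28   0.5584 0.2915] ang 63.37 tilt [-0.001 -0.001 -1.   ] shift mm [-680.7  581.9   42.6] yaw -36.43 grip 91.6 F [-0.1 -0.4 -0.4] q [-1.21  0.44  0.02  1.57 -0.01  1.13 -0.08]
```

```bash
python3 -m pendant '[[[0.0918,-0.225,0.19,0,-12],[0.0918,-0.225,0.19,0,-12],[0.0918,-0.225,0.19,0,-12],[0.0918,-0.225,0.19,0,-12],[0.0918,-0.225,0.19,0,-12],[0.0918,-0.225,0.19,0,-12],[0.0918,-0.225,0.19,0,-12],[0.0918,-0.225,0.19,0,-12]]]'; python3 - <<'E'
from h import *
from plant import observe
go(observe(),[.4945,-.3115,.25],99.8)
E
```

```text
time_s: 0.77
position: [0.3507, 0.2648, 0.292]
tcp_rot: [0.001, 0.794, 0.608, -0.001]
wrist_force: [-0.3, 0.2, -1.2]
grip_width: 1.001
t 0.77 pos [0.3507 0.2648 0.292 ] ang 74.9 tilt [-0.    -0.003 -1.   ] shift mm [-518.8  289.    43.9] yaw -24.9 grip 91.9 F [-0.3  0.2 -1.2] q [-0.83  0.13  0.07  2.   -0.01  1.01  0.55]
```

```bash
python3 -m pendant '[[[0.0918,-0.26,0.145,0,-25],[0.0918,-0.26,0.145,0,-25],[0.0918,-0.26,0.145,0,-25],[0.0918,-0.26,0.145,0,-25],[0.0918,-0.26,0.145,0,-25],[0.0918,-0.26,0.145,0,-25],[0.0918,-0.26,0.145,0,-25],[0.0918,-0.26,0.145,0,-25]]]'; python3 - <<'E'
from h import *
from plant import observe
go(observe(),[.4945,-.3115,.22],99.8)
E
```

```text
time_s: 1.43
position: [0.4238, -0.0189, 0.2923]
tcp_rot: [0.0, 0.641, 0.768, -0.0]
wrist_force: [1.1, 0.9, -0.4]
grip_width: 0.998
t 1.43 pos [ 0.4238 -0.0189  0.2923] ang 100.27 tilt [ 0. -0. -1.] shift mm [-300.4   17.4   72.5] yaw 0.47 grip 91.6 F [ 1.1  0.9 -0.4] q [-0.38  0.1   0.32  2.05 -0.04  1.    1.72]
```

```bash
python3 -m pendant '[[[0.0918,-0.3,0.0175,0.06,0.4],[0.0918,-0.3,0.0175,0.06,0.4],[0.0918,-0.3,0.0175,0.06,0.4],[0.0918,-0.3,0.0175,0.06,0.4],[0.0918,-0.3,0.0175,0.06,0.4],[0.0918,-0.3,0.0175,0.06,0.4],[0.0918,-0.3,0.0175,0.06,0.4],[0.0918,-0.3,0.0175,0.06,0.4]]]'; python3 -m pendant '[[[0.0918,0,0,0,0],[0.0918,0,0,0,0],[0.0918,0,0,0,0]]]'; python3 - <<'E'
from h import *
from plant import observe,camera
go(observe(),[.4945,-.3115,.099],99.8)
for n in("scene","top"):
    c=camera(n);cv2.imwrite(f"pics/{n}1.png",c["color"][...,::-1])
E
```

```text
time_s: 2.1
position: [0.4944, -0.3135, 0.2309]
tcp_rot: [0.0, 0.645, 0.764, -0.002]
wrist_force: [-0.2, -0.4, -0.3]
grip_width: 0.997
time_s: 2.35
position: [0.495, -0.3063, 0.232]
tcp_rot: [-0.001, 0.643, 0.766, 0.0]
wrist_force: [-0.5, 0.4, -0.7]
grip_width: 0.997
t 2.35 pos [ 0.495  -0.3063  0.232 ] ang 100.02 tilt [-0.001  0.001 -1.   ] shift mm [ -5.2  -1.3 133. ] yaw 0.22 grip 91.6 F [-0.5  0.4 -0.7] q [ 0.14  0.44  0.46  1.78 -0.23  0.97  2.43]
```

View pics/scene1.png

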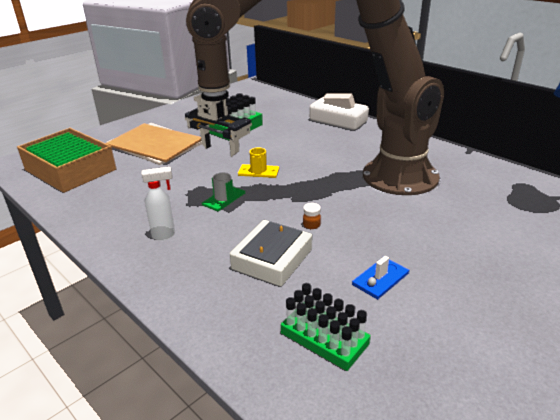

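```bash
python3 -m pendant '[[[0.0918,-0.005,-0.001,0.03,0],[0.0918,-0.005,-0.001,0.05,0],[0.0918,-0.005,-0.001,0.06,0],[0.0918,-0.005,-0.001,0.06,0],[0.0918,-0.005,-0.001,0.06,0],[0.0918,-0.005,-0.001,0.06,0]]]'; python3 - <<'E'
from h import *
from plant import observe,camera
go(observe(),[.4945,-.3115,.099],99.8)
E
```

```text
time_s: 2.95
position: [0.4955, -0.3128, 0.1735]
tcp_rot: [0.001, 0.643, 0.766, 0.0]
wrist_force: [0.2, -1.0, 0.1]
grip_width: 1.003
t 2.95 pos [ 0.4955 -0.3128  0.1735] ang 100.0 tilt [ 0.002 -0.001 -1.   ] shift mm [ 1.5 -0.9 74.5] yaw 0.2 grip 92.1 F [ 0.2 -1.   0.1] q [ 0.17  0.52  0.43  1.83 -0.28  0.85  2.48]
```

```bash
python3 -m pendant '[[[0.0918,0.001,-0.001,0.02,0],[0.0918,0.001,-0.001,0.04,0],[0.0918,0.001,-0.001,0.06,0],[0.0918,0.001,-0.001,0.07,0],[0.0918,0.001,-0.001,0.074,0],[0.0918,0.001,-0.001,0.074,0],[0.0918,0.001,-0.001,0.074,0],[0.0918,0.001,-0.001,0.074,0]]]'; python3 - <<'E'
from h import *
from plant import observe,camera
go(observe(),[.4945,-.3115,.099],99.8)
c=camera("scene");cv2.imwrite("pics/s2.png",cv2.resize(c["color"][90:230,160:320,::-1],(640,560)))
E
```

```text
time_s: 3.62
position: [0.4943, -0.3125, 0.0995]
tcp_rot: [0.001, 0.643, 0.766, 0.0]
wrist_force: [0.7, 0.0, 1.0]
grip_width: 1.001
t 3.62 pos [ 0.4943 -0.3125  0.0995] ang 99.96 tilt [ 0.002 -0.001 -1.   ] shift mm [1.  0.3 0.5] yaw 0.16 grip 91.9 F [0.7 0.  1. ] q [ 0.21  0.61  0.37  1.89 -0.33  0.7   2.53]
```

View pics/s2.png

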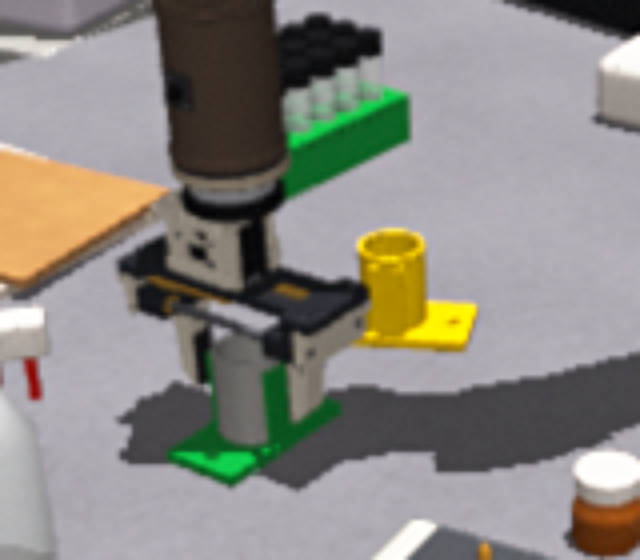

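The fingers straddle the cup's two cheeks (crop around (200–310, 370)) with room to the yellow look-alike. I'll close them.

```bash
python3 -m pendant '[[[0.05,0,0,0,0],[0.05,0,0,0,0],[0.05,0,0,0,0],[0.05,0,0,0,0],[0.05,0,0,0,0],[0.05,0,0,0,0],[0.05,0,0,0,0],[0.05,0,0,0,0]]]';python3 -m pendant '[[[0.05,0,0,-0.01,0],[0.05,0,0,-0.03,0],[0.05,0,0,-0.05,0],[0.05,0,0,-0.07,0],[0.05,0,0,-0.09,0],[0.05,0,0,-0.11,0],[0.05,0,0,-0.11,0],[0.05,0,0,-0.11,0]]]'; python3 - <<'E'
from h import *
from plant import observe,camera
# want tool x ang offset: base yaw 16.3 + 90
go(observe(),[.5964,.0119,.23],106.3)
c=camera("scene");cv2.imwrite("pics/s3.png",cv2.resize(c["color"][50:230,150:330,::-1],(560,560)))
E
```

```text
time_s: 4.33
position: [0.4937, -0.3122, 0.0983]
tcp_rot: [0.0, 0.643, 0.766, 0.0]
wrist_force: [-0.5, -1.3, 0.8]
grip_width: 0.648
time_s: 5.0
position: [0.494, -0.3121, 0.2091]
tcp_rot: [0.001, 0.643, 0.766, 0.0]
wrist_force: [1.0, 0.2, -3.4]
grip_width: 0.65
t 5.0 pos [ 0.494  -0.3121  0.2091] ang 99.97 tilt [ 0.002 -0.001 -1.   ] shift mm [301.4 157.1 -20.9] yaw -6.33 grip 59.6 F [ 1.   0.2 -3.4] q [ 0.15  0.47  0.45  1.8  -0.25  0.92  2.46]
```

View pics/s3.png

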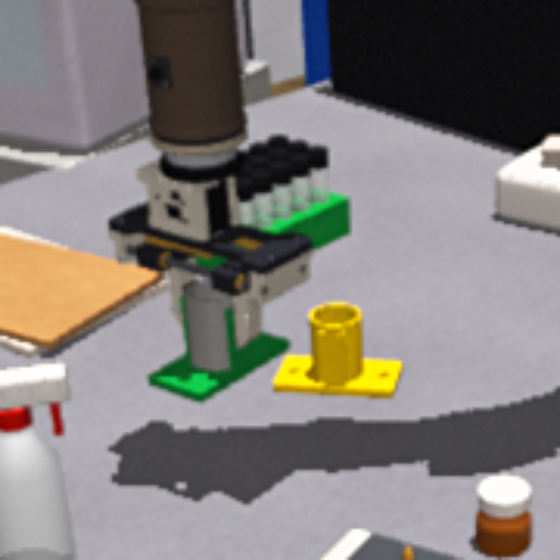

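```bash
python3 -m pendant '[[[0.05,0.02,0.01,0,-1],[0.05,0.05,0.025,0,-2],[0.05,0.085,0.045,0,-3],[0.05,0.12,0.063,0,-4],[0.05,0.155,0.08,0,-5],[0.05,0.19,0.1,0,-6],[0.05,0.225,0.117,0,-6.3],[0.05,0.25,0.13,0,-6.3]]]';python3 -m pendant '[[[0.05,0.02,0.01,0,0],[0.05,0.032,0.016,0,0],[0.05,0.04,0.02,0,0],[0.05,0.045,0.0225,0,0],[0.05,0.045,0.0225,0,0],[0.05,0.045,0.0225,0,0]]]'; python3 - <<'E'
from h import *
from plant import observe,camera
go(observe(),[.5964,.0119,.21],106.3)
for n in("scene","top"):
    c=camera(n);np.savez(n+"4.npz",**c);cv2.imwrite(f"pics/{n}4.png",cv2.resize(c["color"][150:310,200:360,::-1] if n=="scene" else c["color"][130:250,210:330,::-1],(600,600),interpolation=cv2.INTER_NEAREST))
E
```

```text
time_s: 5.72
position: [0.5782, -0.0388, 0.2065]
tcp_rot: [-0.002, 0.599, 0.801, -0.0]
wrist_force: [0.5, 0.5, -1.4]
grip_width: 0.651
time_s: 6.22
position: [0.5872, 0.0047, 0.2081]
tcp_rot: [0.0, 0.601, 0.8, -0.0]
wrist_force: [0.4, 0.0, -3.2]
grip_width: 0.655
t 6.22 pos [0.5872 0.0047 0.2081] ang 106.17 tilt [-0.    -0.001 -1.   ] shift mm [ 4.4 10.9 -1.9] yaw -0.13 grip 60.1 F [ 0.4  0.  -3.2] q [-0.37  0.47  0.39  1.79 -0.21  0.92  1.96]
```

View pics/scene4.png

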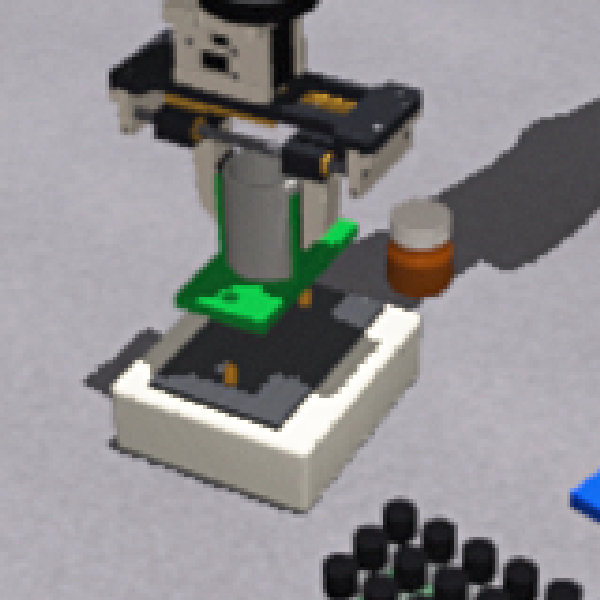

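View pics/top4.png

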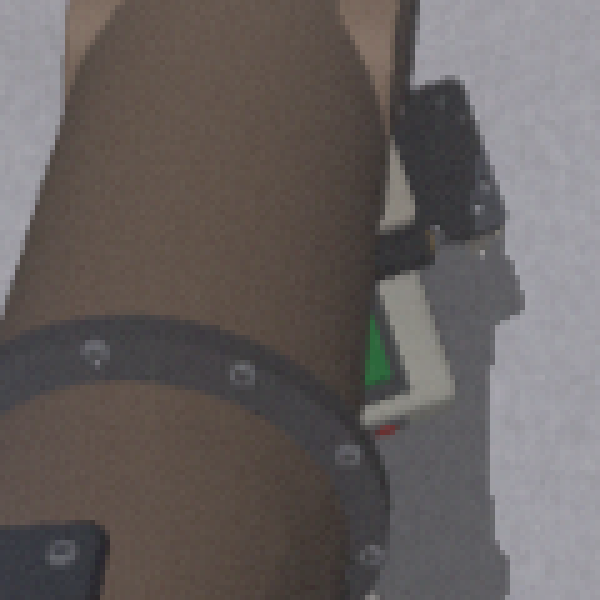

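```bash
cat > cupm.py <<'E'
from h import *
from plant import observe
import sys
def meas(c,s,zt):
    W=cloud(c); H,S,V=cv2.split(cv2.cvtColor(c["color"],cv2.COLOR_RGB2HSV))
    R=Ro.from_quat(np.roll(s["tcp_rot"],-1)).as_matrix(); a=np.arctan2(R[1,0],R[0,0])-np.pi/2
    ex=np.array([np.cos(a),np.sin(a)]); ey=np.array([-ex[1],ex[0]])
    g=(abs(H.astype(int)-68)<15)&(S>120)&(abs(W[...,2]-zt)<.006)
    D=W[...,:2]-s["position"][:2]; g&=(np.hypot(D[...,0],D[...,1])<.1)
    d=D[g]; x=d@ex*1000;y=d@ey*1000; z=W[g][:,2]
    print("n",g.sum(),"z med",np.median(z),"x ext",np.percentile(x,[0,1,99,100]).round(1),"y ext",np.percentile(y,[0,1,99,100]).round(1))
    for lo,hi in((-28,-14),(-14,0),(0,14),(14,28)):
        k=(y>lo)&(y<hi)
        if k.sum(): print(lo,hi,k.sum(),x[k].min().round(1),x[k].max().round(1))
    print("rect",rect(W[g]), "tool yaw",np.degrees(a))
E
python3 - <<'E'
from cupm import *
c=dict(np.load("scene4.npz")); meas(c,observe(),.1195)
# predicted overlay for in-hand offset 0
s=observe();R=Ro.from_quat(np.roll(s["tcp_rot"],-1)).as_matrix(); a=np.arctan2(R[1,0],R[0,0])-np.pi/2
im=cv2.resize(c["color"][150:310,200:360,::-1],(600,600),interpolation=cv2.INTER_CUBIC).copy()
def P(x,y,z):return [s["position"][0]+np.cos(a)*x-np.sin(a)*y,s["position"][1]+np.sin(a)*x+np.cos(a)*y,z]
zt=s["position"][2]-.0885
rc=w2pix(c,[P(x,y,zt) for x,y in((.065,.033),(.065,-.033),(-.065,-.033),(-.065,.033))])
ho=w2pix(c,[P(.05+.006*np.cos(t),.006*np.sin(t),zt) for t in np.linspace(0,6.28,20)])
ri=w2pix(c,[P(.028*np.cos(t),.028*np.sin(t),zt+.07) for t in np.linspace(0,6.28,40)])
for q in(rc,ho,ri): cv2.polylines(im,[np.int32((q+.5-[200,150])*3.75)],True,(0,0,255),1)
cv2.imwrite("pics/ov4.png",im)
E
```

```text
n 454 z med 0.1206803199821916 x ext [-64.7 -58.9  68.   70.1] y ext [-31.9 -30.6  35.3  36. ]
-28 -14 76 12.2 70.1
-14 0 63 27.5 68.5
0 14 58 27.1 67.5
14 28 105 -64.7 68.8
rect [589.3   6.9 134.7  68.   16.3] tool yaw 16.12586378633243
```

View pics/ov4.png

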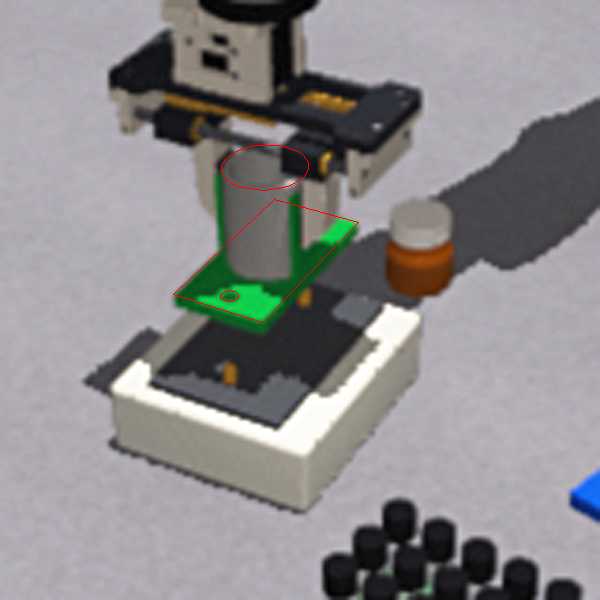

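```bash
python3 - <<'E'
from cupm import *
c=dict(np.load("scene4.npz"));s=observe();R=Ro.from_quat(np.roll(s["tcp_rot"],-1)).as_matrix(); a=np.arctan2(R[1,0],R[0,0])-np.pi/2
def P(x,y,z):return [s["position"][0]+np.cos(a)*x-np.sin(a)*y,s["position"][1]+np.sin(a)*x+np.cos(a)*y,z]
zt=s["position"][2]-.0885
x0,y0=240,212;k=16
im=cv2.resize(c["color"][y0:y0+45,x0:x0+48,::-1],None,fx=k,fy=k,interpolation=cv2.INTER_NEAREST)
def dr(q,col): cv2.polylines(im,[np.int32((q+.5-[x0,y0])*k)],True,col,1)
dr(w2pix(c,[P(.05+.006*np.cos(t),.006*np.sin(t),zt) for t in np.linspace(0,6.28,20)]),(0,0,255))
dr(w2pix(c,[P(x,y,zt) for x,y in((.065,.033),(.065,-.033),(-.065,-.033),(-.065,.033))]),(0,0,255))
b=np.radians(16.3)
for sg in(1,-1):
  o=np.array([.5964+sg*.05*np.cos(b),.0119+sg*.05*np.sin(b)])
  for h,r in((.06,.0045),(.07,.0045),(.074,.002)):
    dr(w2pix(c,[[o[0]+r*np.cos(t),o[1]+r*np.sin(t),h] for t in np.linspace(0,6.28,20)]),(255,0,255))
cv2.imwrite("pics/z4.png",im)
E
```

```text
(no output)
```

View pics/z4.png

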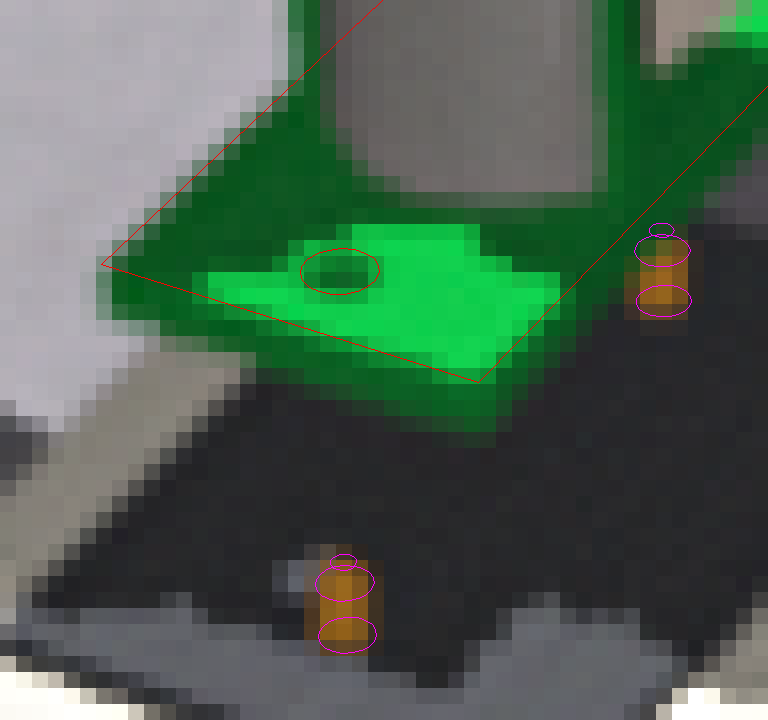

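```bash
python3 - <<'E'
from cupm import *
from scipy.ndimage import center_of_mass
c=dict(np.load("scene4.npz"));c0=dict(np.load("scene0.npz"));s=observe();R=Ro.from_quat(np.roll(s["tcp_rot"],-1)).as_matrix()
print("cam right in world",cv2.Rodrigues(c["rvec"])[0][0])
# peg centroids, weighted redness, frame 0
im=c0["color"].astype(float); w=np.clip(im[...,0]-im[...,2]-40,0,None)
b=np.radians(16.3)
for sg in(1,-1):
    o=np.array([.5964+sg*.05*np.cos(b),.0119+sg*.05*np.sin(b),.067]);p=w2pix(c0,o)[0];u,v=np.int32(p.round())
    ww=w[v-6:v+7,u-5:u+6];cm=center_of_mass(ww);print("peg model px",p,"seen",u-5+cm[1],v-6+cm[0])
# hole darkness centroid, frame4
a=np.arctan2(R[1,0],R[0,0])-np.pi/2
h=np.array([s["position"][0]+np.cos(a)*.05,s["position"][1]+np.sin(a)*.05,s["position"][2]-.0885]);p=w2pix(c,h)[0]
g=c["color"][...,1].astype(float);u0,v0=258,227;ww=np.clip(200-g[v0:v0+4,u0:u0+7],0,None);print(ww.round());cm=center_of_mass(ww);print("hole model",p,"seen",u0+cm[1],v0+cm[0])
go(s,[.5964,.0119,.21],106.3)
E
```

```text
cam right in world [-0.7122013   0.70160738 -0.02272417]
peg model px [261.09693572 248.92628491] seen 260.9866573033708 248.8188202247191
peg model px [280.91971737 228.10658218] seen 280.8400315208826 228.00157604412922
[[ 69.  23.  42.  42.   7.   0.   0.]
 [ 30.  50.  72.  80.  68.  32.   0.]
 [ 18.  73.  99. 101.  89.  38.   0.]
 [  0.  14.  31.  38.  29.   2.   0.]]
hole model [260.7447743  228.46555127] seen 260.4479465138491 228.4422158548233
t 6.32 pos [0.5872 0.0043 0.2083] ang 106.13 tilt [-0.    -0.001 -1.   ] shift mm [ 4.8 10.9 -1.7] yaw -0.17 grip 59.6 F [-1.  -0.  -2.5] q [-0.37  0.47  0.39  1.79 -0.21  0.92  1.96]
```

```bash
python3 -m pendant '[[[0.05,0.0046,0.0109,0,-0.15],[0.05,0.0046,0.0109,0.01,-0.15],[0.05,0.0046,0.0109,0.02,-0.15],[0.05,0.0046,0.0109,0.03,-0.15],[0.05,0.0046,0.0109,0.03,-0.15],[0.05,0.0046,0.0109,0.03,-0.15],[0.05,0.0046,0.0109,0.03,-0.15],[0.05,0.0046,0.0109,0.03,-0.15]]]'; python3 - <<'E'
from cupm import *
from plant import camera
s=observe()
go(s,[.5964,.0119,.1585],106.3)
c=camera("scene");np.savez("scene5.npz",**c)
R=Ro.from_quat(np.roll(s["tcp_rot"],-1)).as_matrix();a=np.arctan2(R[1,0],R[0,0])-np.pi/2
def P(x,y,z):return [s["position"][0]+np.cos(a)*x-np.sin(a)*y,s["position"][1]+np.sin(a)*x+np.cos(a)*y,z]
zt=s["position"][2]-.0885
x0,y0=230,200;k=10
im=cv2.resize(c["color"][y0:y0+60,x0:x0+75,::-1],None,fx=k,fy=k,interpolation=cv2.INTER_NEAREST)
def dr(q,col): cv2.polylines(im,[np.int32((q+.5-[x0,y0])*k)],True,col,1)
dr(w2pix(c,[P(.05+.006*np.cos(t),.006*np.sin(t),zt) for t in np.linspace(0,6.28,20)]),(0,0,255))
dr(w2pix(c,[P(x,y,zt) for x,y in((.065,.033),(.065,-.033),(-.065,-.033),(-.065,.033))]),(0,0,255))
cv2.imwrite("pics/z5.png",im)
E
```

```text
time_s: 6.98
position: [0.5968, 0.0134, 0.1785]
tcp_rot: [0.0, 0.599, 0.801, 0.0]
wrist_force: [0.1, 0.6, -4.3]
grip_width: 0.651
t 6.98 pos [0.5968 0.0134 0.1785] ang 106.4 tilt [ 0.001 -0.    -1.   ] shift mm [-1.4 -0.8 20. ] yaw 0.1 grip 59.8 F [ 0.1  0.6 -4.3] q [-0.37  0.52  0.37  1.8  -0.24  0.87  1.97]
```

View pics/z5.png

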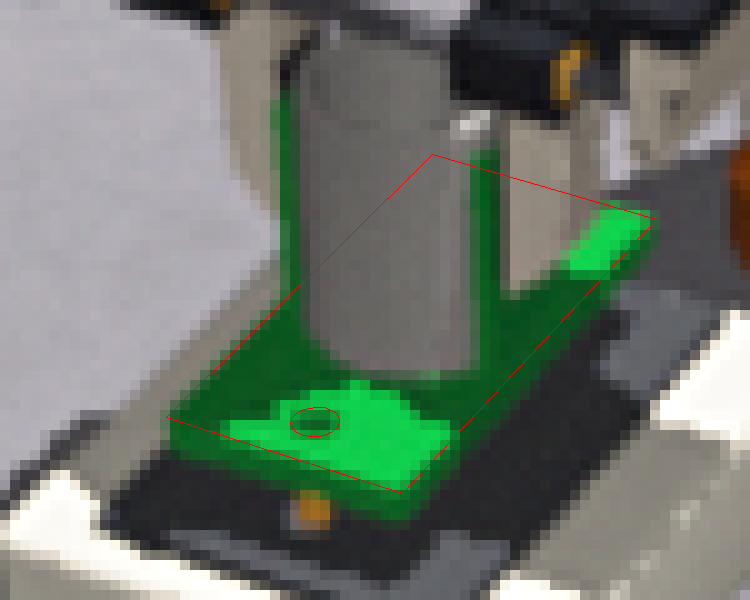

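```bash
python3 -m pendant '[[[0.05,-0.0008,-0.0004,0,0],[0.05,-0.0008,-0.0004,0.002,0],[0.05,-0.0008,-0.0004,0.004,0],[0.05,-0.0008,-0.0004,0.006,0],[0.05,-0.0008,-0.0004,0.007,0],[0.05,-0.0008,-0.0004,0.007,0]]]'; python3 - <<'E'
from cupm import *
go(observe(),[.5964,.0119,.1585],106.3)
E
```

```text
time_s: 7.53
position: [0.5962, 0.0128, 0.1708]
tcp_rot: [-0.0, 0.599, 0.801, -0.0]
wrist_force: [-0.3, -0.6, -2.9]
grip_width: 0.652
t 7.53 pos [0.5962 0.0128 0.1708] ang 106.42 tilt [-0.001 -0.    -1.   ] shift mm [-0.9 -0.1 12.3] yaw 0.12 grip 59.9 F [-0.3 -0.6 -2.9] q [-0.36  0.53  0.36  1.8  -0.24  0.85  1.97]
```

```bash
python3 -m pendant '[[[0.05,-0.0006,0,0.0015,0.1],[0.05,-0.0006,0,0.003,0.1],[0.05,-0.0006,0,0.0045,0.1],[0.05,-0.0006,0,0.006,0.1],[0.05,-0.0006,0,0.006,0.1]]]'; python3 - <<'E'
from cupm import *
go(observe(),[.5964,.0119,.1585],106.3)
E
```

```text
time_s: 7.95
position: [0.5964, 0.0122, 0.1649]
tcp_rot: [-0.0, 0.6, 0.8, -0.0]
wrist_force: [-0.6, 0.1, -2.5]
grip_width: 0.653
t 7.95 pos [0.5964 0.0122 0.1649] ang 106.31 tilt [-0.001 -0.    -1.   ] shift mm [-0.3 -0.1  6.4] yaw 0.01 grip 60.0 F [-0.6  0.1 -2.5] q [-0.36  0.54  0.36  1.81 -0.24  0.84  1.97]
```

Both holes are now over the pegs (underside about 66 mm up) with no contact force. I'll lower the last few millimetres slowly.

```bash
python3 -m pendant '[[[0.05,-0.0002,0,0.0015,0],[0.05,-0.0002,0,0.003,0],[0.05,-0.0002,0,0.0045,0],[0.05,-0.0002,0,0.0055,0],[0.05,-0.0002,0,0.0055,0]]]'; python3 - <<'E'
from cupm import *
go(observe(),[.5964,.0119,.1585],106.3)
E
```

```text
time_s: 8.37
position: [0.5965, 0.012, 0.1594]
tcp_rot: [-0.0, 0.6, 0.8, -0.0]
wrist_force: [-0.0, -0.3, -2.5]
grip_width: 0.654
t 8.37 pos [0.5965 0.012  0.1594] ang 106.31 tilt [-0. -0. -1.] shift mm [-0.1 -0.2  0.9] yaw 0.01 grip 60.0 F [-0.  -0.3 -2.5] q [-0.36  0.54  0.36  1.81 -0.25  0.83  1.98]
```

```bash
python3 -m pendant '[[[0.05,0,0,0.0008,0],[0.05,0,0,0.0015,0],[0.05,0,0,0.0015,0]]]'; 
```

```text
time_s: 8.62
position: [0.5968, 0.012, 0.1583]
tcp_rot: [0.0, 0.6, 0.8, 0.0]
wrist_force: [-0.4, -0.8, -1.6]
grip_width: 0.65
```

```bash
python3 -m pendant '[[[0.05,0,0,0.0008,0],[0.05,0,0,0.0012,0],[0.05,0,0,0.0012,0]]]'; 
```

```text
time_s: 8.87
position: [0.5967, 0.012, 0.1583]
tcp_rot: [0.0, 0.6, 0.8, 0.0]
wrist_force: [-4.2, 1.0, 11.6]
grip_width: 0.653
```

```bash
python3 -m pendant '[[[0.075,0,0,-0.001,0],[0.0918,0,0,-0.001,0],[0.0918,0,0,-0.001,0],[0.0918,0,0,-0.001,0],[0.0918,0,0,-0.001,0],[0.0918,0,0,-0.001,0]]]'; python3 -m pendant '[[[0.0918,0,0,-0.015,0],[0.0918,0,0,-0.04,0],[0.0918,0,0,-0.08,0],[0.0918,0,0,-0.12,0],[0.0918,0,0,-0.15,0],[0.0918,0,0,-0.15,0]]]'; python3 - <<'E'
from cupm import *
from plant import camera
go(observe(),[.468,.2595,.25],90.5)
c=camera("scene");np.savez("scene6.npz",**c)
W=cloud(c);Z=W[...,2];H,S,V=cv2.split(cv2.cvtColor(c["color"],cv2.COLOR_RGB2HSV))
g=(abs(H.astype(int)-68)<15)&(S>120)&(Z>.05)&(Z<.085)&(np.hypot(W[...,0]-.597,W[...,1]-.012)<.1)
k=g&(Z<.075);print("flange z",np.median(Z[k]),rect(W[k]))
cv2.imwrite("pics/s6.png",cv2.resize(c["color"][150:300,200:350,::-1],(600,600),interpolation=cv2.INTER_CUBIC))
E
```

```text
time_s: 9.37
position: [0.5967, 0.012, 0.1579]
tcp_rot: [-0.0, 0.6, 0.8, -0.0]
wrist_force: [0.6, -0.6, 0.2]
grip_width: 0.986
time_s: 9.87
position: [0.5992, 0.0115, 0.3148]
tcp_rot: [0.004, 0.6, 0.8, 0.004]
wrist_force: [1.0, -1.1, -0.3]
grip_width: 1.001
t 9.87 pos [0.5992 0.0115 0.3148] ang 106.29 tilt [ 0.01   0.001 -1.   ] shift mm [275.  -57.   63.8] yaw 15.79 grip 91.9 F [ 1.  -1.1 -0.3] q [-0.41  0.38  0.42  1.64 -0.17  1.15  1.91]
flange z 0.07098898637778216 [600.5   8.3 136.2  80.7  17.4]
```

View pics/s6.png

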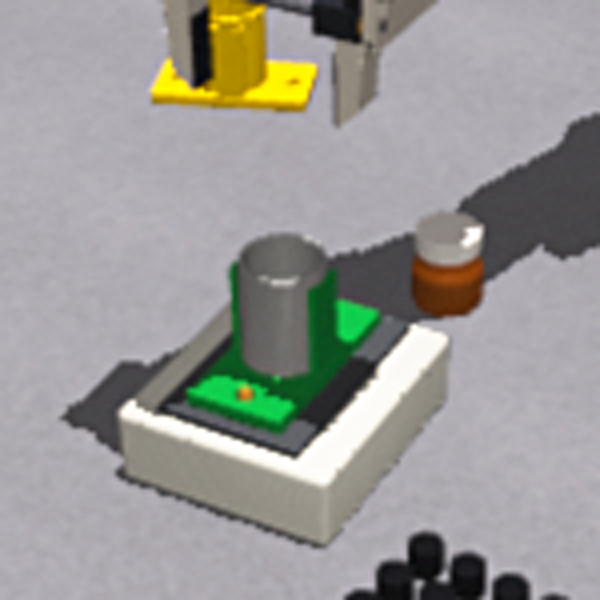

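```bash
python3 -m pendant '[[[0.0918,0.03,-0.006,0,6],[0.0918,0.07,-0.015,0,12],[0.0918,0.11,-0.023,0,16],[0.0918,0.15,-0.031,0.02,16],[0.0918,0.19,-0.039,0.03,16],[0.0918,0.23,-0.048,0.05,16],[0.0918,0.26,-0.054,0.06,16],[0.0918,0.275,-0.057,0.06,16]]]'; python3 -m pendant '[[[0.07,0,0,0.02,0],[0.07,0,0,0.04,0],[0.07,0,0,0.05,0],[0.07,0,0,0.05,0],[0.07,0,0,0.05,0],[0.07,0,0,0.05,0]]]'; python3 - <<'E'
from cupm import *
from plant import camera
go(observe(),[.4685,.2595,.09],90.4)
c=camera("scene");np.savez("scene7.npz",**c)
cv2.imwrite("pics/s7.png",cv2.resize(c["color"][150:320,300:470,::-1],(600,600),interpolation=cv2.INTER_CUBIC))
E
```

```text
time_s: 10.58
position: [0.4598, 0.2643, 0.2443]
tcp_rot: [-0.002, 0.703, 0.711, -0.003]
wrist_force: [-0.6, 0.0, 0.6]
grip_width: 1.0
time_s: 11.08
position: [0.4652, 0.2597, 0.1986]
tcp_rot: [0.0, 0.705, 0.709, 0.0]
wrist_force: [1.4, 0.0, 0.7]
grip_width: 0.765
t 11.08 pos [0.4652 0.2597 0.1986] ang 90.26 tilt [ 0.001  0.    -1.   ] shift mm [ -0.2   3.2 108.6] yaw -0.14 grip 70.3 F [1.4 0.  0.7] q [-0.88  0.4   0.36  1.93 -0.19  0.84  1.15]
```

View pics/s7.png

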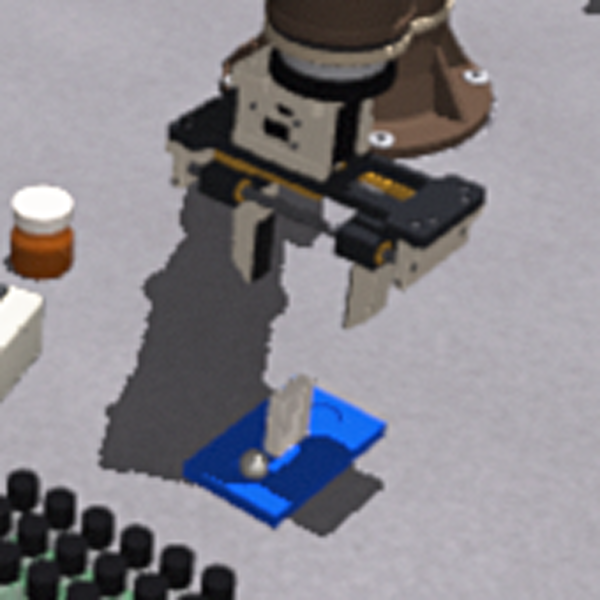

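```bash
python3 -m pendant '[[[0.07,0,0.003,0.025,-0.2],[0.07,0,0.003,0.05,-0.2],[0.07,0,0.003,0.075,-0.2],[0.07,0,0.003,0.095,-0.2],[0.07,0,0.003,0.107,-0.2],[0.07,0,0.003,0.109,-0.2],[0.07,0,0.003,0.109,-0.2],[0.07,0,0.003,0.109,-0.2]]]'; python3 - <<'E'
from cupm import *
from plant import camera
go(observe(),[.4685,.2595,.089],90.4)
c=camera("scene");np.savez("scene8.npz",**c)
cv2.imwrite("pics/s8.png",cv2.resize(c["color"][200:320,330:450,::-1],(600,600),interpolation=cv2.INTER_CUBIC))
E
```

```text
time_s: 11.8
position: [0.4685, 0.2602, 0.0901]
tcp_rot: [0.0, 0.704, 0.71, 0.001]
wrist_force: [-0.6, -0.4, 0.5]
grip_width: 0.761
t 11.8 pos [0.4685 0.2602 0.0901] ang 90.5 tilt [ 0.001  0.001 -1.   ] shift mm [-0.7  0.   1.1] yaw 0.1 grip 69.9 F [-0.6 -0.4  0.5] q [-0.82  0.56  0.29  2.01 -0.27  0.6   1.23]
```

View pics/s8.png

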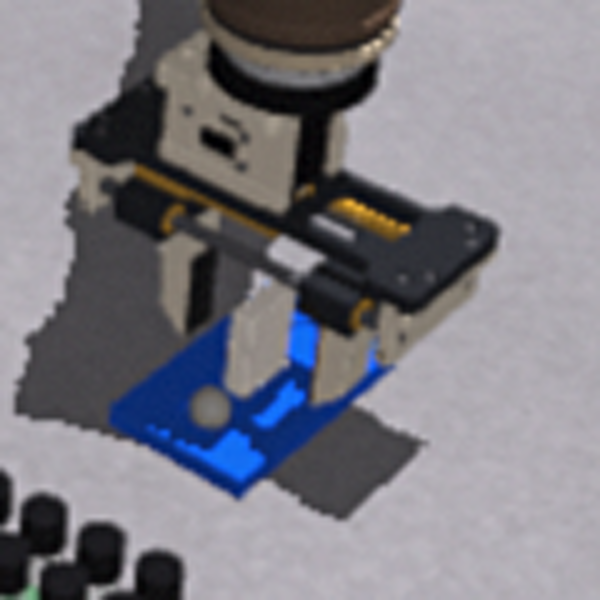

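```bash
python3 -m pendant '[[[0.06,0,0,0,0],[0.05,0,0,0,0],[0.04,0,0,0,0],[0.03,0,0,0,0],[0.024,0,0,0,0],[0.02,0,0,0,0],[0.017,0,0,0,0],[0.015,0,0,0,0]]]'; python3 -m pendant '[[[0.014,0,0,0,0],[0.013,0,0,0,0],[0.012,0,0,0,0],[0.011,0,0,0,0],[0.006,0,0,0,0],[0.002,0,0,0,0],[0.002,0,0,0,0],[0.002,0,0,0,0]]]';  python3 -m pendant '[[[0.002,0,0,-0.002,0],[0.002,0,0,-0.005,0],[0.002,0,0,-0.01,0],[0.002,0,0,-0.016,0],[0.002,0,0,-0.022,0],[0.002,0,0,-0.026,0],[0.002,0,0,-0.028,0],[0.002,0,0,-0.028,0]]]'; python3 - <<'E'
from cupm import *
from plant import camera
go(observe(),[.5545,.012,.1],90)
c=camera("scene");np.savez("scene9.npz",**c)
cv2.imwrite("pics/s9.png",cv2.resize(c["color"][190:310,330:450,::-1],(600,600),interpolation=cv2.INTER_CUBIC))
E
```

```text
time_s: 12.52
position: [0.4677, 0.2599, 0.089]
tcp_rot: [0.0, 0.704, 0.71, -0.0]
wrist_force: [0.6, 0.6, 0.6]
grip_width: 0.236
time_s: 13.18
position: [0.4677, 0.2599, 0.089]
tcp_rot: [0.0, 0.704, 0.71, -0.0]
wrist_force: [-0.1, -1.5, 0.7]
grip_width: 0.13
time_s: 13.85
position: [0.468, 0.2602, 0.1177]
tcp_rot: [0.0, 0.704, 0.71, 0.001]
wrist_force: [-0.1, 0.5, -2.5]
grip_width: 0.13
t 13.85 pos [0.468  0.2602 0.1177] ang 90.52 tilt [ 0.001  0.001 -1.   ] shift mm [-249.    84.3   17.6] yaw 0.52 grip 11.9 F [-0.1  0.5 -2.5] q [-0.84  0.52  0.31  1.99 -0.25  0.66  1.22]
```

View pics/s9.png

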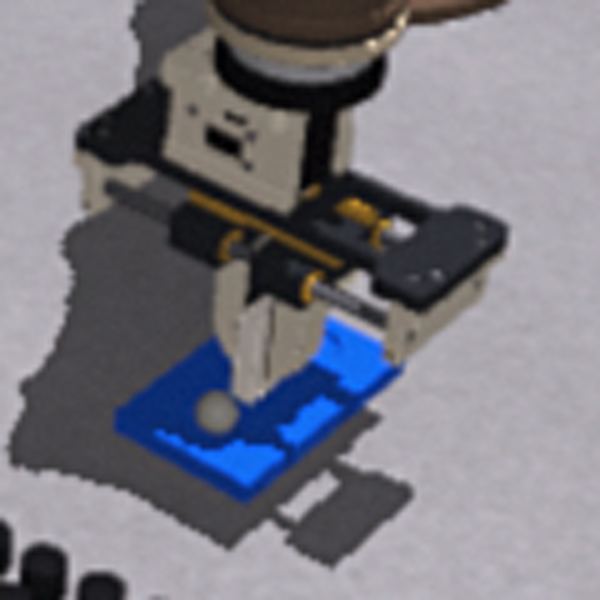

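```bash
python3 -m pendant '[[[0.002,0,0,-0.002,0],[0.002,0,0,-0.006,0],[0.002,0,0,-0.013,0],[0.002,0,0,-0.022,0],[0.002,0,0,-0.032,0],[0.002,0,0,-0.043,0],[0.002,0,0,-0.054,0],[0.002,0,0,-0.065,0]]]'; python3 -m pendant '[[[0.002,0,0,-0.011,0],[0.002,0,0,-0.022,0],[0.002,0,0,-0.033,0],[0.002,0,0,-0.044,0],[0.002,0,0,-0.054,0],[0.002,0,0,-0.06,0],[0.002,0,0,-0.063,0],[0.002,0,0,-0.064,0]]]'; python3 -m pendant '[[[0.002,0,0,0,0],[0.002,0,0,0,0],[0.002,0,0,0,0]]]'
python3 - <<'E'
from cupm import *
from plant import camera
go(observe(),[.5545,.012,.265],90)
c=camera("scene")
cv2.imwrite("pics/s10.png",cv2.resize(c["color"][120:270,310:460,::-1],(600,600),interpolation=cv2.INTER_CUBIC))
E
```

```text
time_s: 14.57
position: [0.4679, 0.26, 0.1836]
tcp_rot: [0.0, 0.704, 0.71, 0.0]
wrist_force: [0.1, 0.4, -3.8]
grip_width: 0.129
time_s: 15.23
position: [0.4678, 0.26, 0.2465]
tcp_rot: [0.0, 0.704, 0.71, 0.0]
wrist_force: [-0.4, -0.0, -2.9]
grip_width: 0.131
time_s: 15.48
position: [0.4675, 0.2598, 0.2455]
tcp_rot: [-0.0, 0.704, 0.71, -0.001]
wrist_force: [-0.3, -0.1, -2.0]
grip_width: 0.129
t 15.48 pos [0.4675 0.2598 0.2455] ang 90.51 tilt [-0.001 -0.001 -1.   ] shift mm [-248.6   84.8  -19.4] yaw 0.51 grip 11.8 F [-0.3 -0.1 -2. ] q [-0.9   0.34  0.38  1.88 -0.16  0.95  1.13]
```

View pics/s10.png

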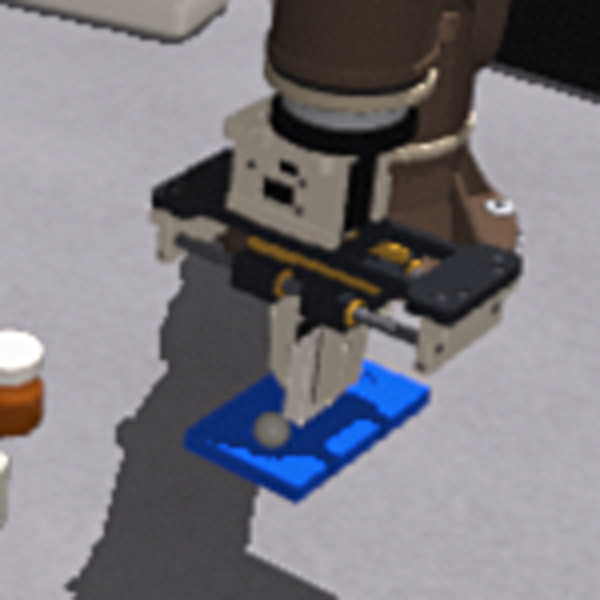

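```bash
python3 -m pendant '[[[0.002,-0.002,0.0007,-0.002,0],[0.002,-0.006,0.002,-0.006,0],[0.002,-0.012,0.0041,-0.011,0],[0.002,-0.02,0.0068,-0.016,0],[0.002,-0.03,0.0102,-0.021,0],[0.002,-0.04,0.0136,-0.025,0],[0.002,-0.05,0.017,-0.028,0],[0.002,-0.06,0.0205,-0.03,0]]]'; python3 -m pendant '[[[0.002,-0.01,0.0034,0,0],[0.002,-0.02,0.0068,0,0],[0.002,-0.03,0.0102,0,0],[0.002,-0.04,0.0136,0,0],[0.002,-0.05,0.017,0,0],[0.002,-0.06,0.0205,0,0],[0.002,-0.07,0.0239,0,0],[0.002,-0.08,0.0273,0,0]]]'; python3 -m pendant '[[[0.002,-0.01,0.0034,0,0],[0.002,-0.02,0.0068,0,0],[0.002,-0.03,0.0102,0,0],[0.002,-0.04,0.0136,0,0],[0.002,-0.05,0.017,0,0],[0.002,-0.06,0.0205,0,0],[0.002,-0.07,0.0239,0,0],[0.002,-0.079,0.0269,0,0]]]';python3 -m pendant '[[[0.002,-0.008,0.0028,0,0],[0.002,-0.015,0.005,0,0],[0.002,-0.021,0.0072,0,0],[0.002,-0.025,0.0086,0,0],[0.002,-0.028,0.0096,0,0],[0.002,-0.0295,0.0101,0,0],[0.002,-0.0295,0.0101,0,0],[0.002,-0.0295,0.0101,0,0]]]'
python3 - <<'E'
from cupm import *
from plant import camera
go(observe(),[.5545,.012,.265],90.4)
for n in("scene","top"):
    c=camera(n);np.savez(n+"11.npz",**c)
    cv2.imwrite(f"pics/{n}11.png",cv2.resize(c["color"][120:300,190:370,::-1],(600,600),interpolation=cv2.INTER_CUBIC))
E
```

```text
time_s: 16.2
position: [0.4893, 0.1986, 0.2767]
tcp_rot: [0.0, 0.704, 0.71, 0.0]
wrist_force: [-0.7, 0.2, -2.1]
grip_width: 0.128
time_s: 16.87
position: [0.5171, 0.1193, 0.276]
tcp_rot: [-0.0, 0.704, 0.71, -0.0]
wrist_force: [-0.1, -0.6, -2.9]
grip_width: 0.127
time_s: 17.53
position: [0.5447, 0.0404, 0.276]
tcp_rot: [0.0, 0.704, 0.71, -0.0]
wrist_force: [0.1, -0.3, -3.0]
grip_width: 0.13
time_s: 18.2
position: [0.5547, 0.0126, 0.276]
tcp_rot: [-0.0, 0.704, 0.71, 0.0]
wrist_force: [0.3, 0.3, -3.0]
grip_width: 0.127
t 18.2 pos [0.5547 0.0126 0.276 ] ang 90.54 tilt [-0.  0. -1.] shift mm [-0.6 -0.2 11. ] yaw 0.14 grip 11.6 F [ 0.3  0.3 -3. ] q [-0.48  0.35  0.48  1.8  -0.19  1.04  1.65]
```

View pics/scene11.png

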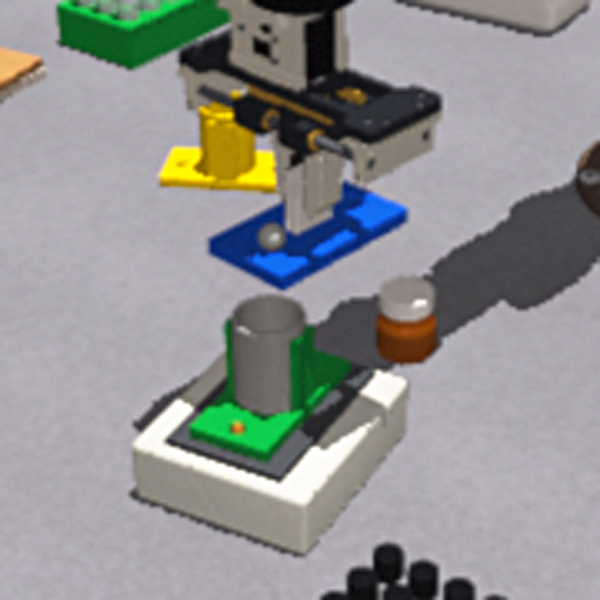

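View pics/top11.png

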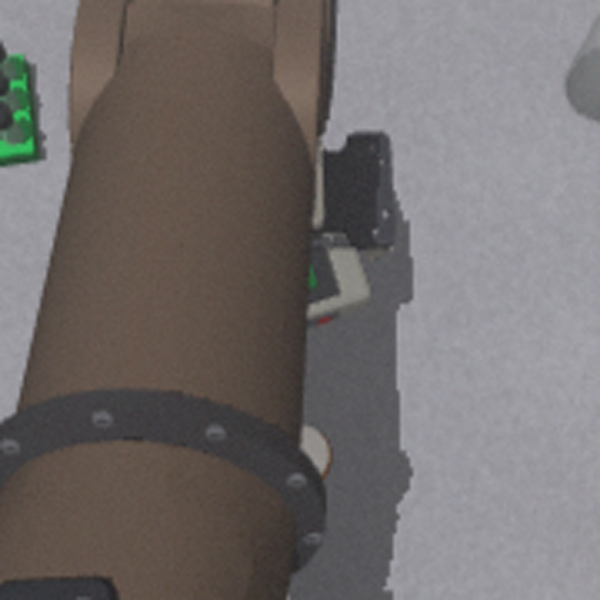

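```bash
cat > tr.py <<'E'
from cupm import *
def tray(c,zt):
    W=cloud(c);Z=W[...,2];H,S,V=cv2.split(cv2.cvtColor(c["color"],cv2.COLOR_RGB2HSV))
    b=(abs(H.astype(int)-112)<15)&(S>150)&(abs(Z-zt)<.008)
    r=rect(W[b]);A=np.c_[W[b][:,:2],np.ones(b.sum())];co=np.linalg.lstsq(A,W[b][:,2],rcond=None)[0]
    an=np.radians(r[4]);print("tray",r,"z",np.median(Z[b]),"slope deg",np.degrees(co[:2]).round(2),"pocket",(r[:2]+42*np.array([np.cos(an),np.sin(an)])).round(1))
    P=w2pix(c,[.5965,.012,zt-.003+.01])[0];print("model ball px",P)
    m=(S<70)&(Z>zt+.002)&(Z<zt+.02)&(np.hypot(W[...,0]-.5965,W[...,1]-.012)<.02)
    vv,uu=np.nonzero(m);print("ball px",uu.mean(),vv.mean(),m.sum(),W[m].mean(0))
    m=(Z>.134)&(Z<.146)&(np.hypot(W[...,0]-.5965,W[...,1]-.012)<.04);print("rim",rect(W[m]),cv2.minEnclosingCircle((W[m][:,:2]*1000).astype(np.float32)))
E
python3 -c "
from tr import *
tray(dict(np.load('scene11.npz')),.276-.089+.012)"
```

```text
tray [554.4  14.9 134.4  78.2   0.7] z 0.1997400134661316 slope deg [-0.44 -1.27] pocket [596.4  15.4]
model ball px [269.38916113 190.82807162]
ball px 271.42857142857144 190.46938775510205 49 [0.59753455 0.02030606 0.210804  ]
rim [598.1  14.1  57.8  55.6  65.4] ((595.8419189453125, 13.988723754882812), 30.46021842956543)
```

```bash
cat > ov.py <<'E'
from tr import *
def ov(c,s,fn,x0=240,y0=170,k=10):
    R=Ro.from_quat(np.roll(s["tcp_rot"],-1)).as_matrix();a=np.arctan2(R[1,0],R[0,0])-np.pi/2
    def P(x,y,z):return [s["position"][0]+np.cos(a)*x-np.sin(a)*y,s["position"][1]+np.sin(a)*x+np.cos(a)*y,s["position"][2]-.089+z]
    im=cv2.resize(c["color"][y0:y0+58,x0:x0+78,::-1],None,fx=k,fy=k,interpolation=cv2.INTER_NEAREST)
    def dr(q): cv2.polylines(im,[np.int32((w2pix(c,q)+.5-[x0,y0])*k)],True,(0,0,255),1)
    T=np.linspace(0,6.28,30)
    dr([P(x,y,.012) for x,y in((.065,.038),(.065,-.038),(-.065,-.038),(-.065,.038))])
    dr([P(.042+.013*np.cos(t),.013*np.sin(t),.012) for t in T])
    Rc=cv2.Rodrigues(c["rvec"])[0];o=np.array(P(.042,0,.019))
    dr([o+.01*(np.cos(t)*Rc[0]+np.sin(t)*Rc[1]) for t in T])
    dr([[.5965+.028*np.cos(t),.012+.028*np.sin(t),.14] for t in T])
    cv2.imwrite(fn,im)
E
python3 -c "
from ov import *
ov(dict(np.load('scene11.npz')),observe(),'pics/ov11.png')"
```

```text
(no output)
```

View pics/ov11.png

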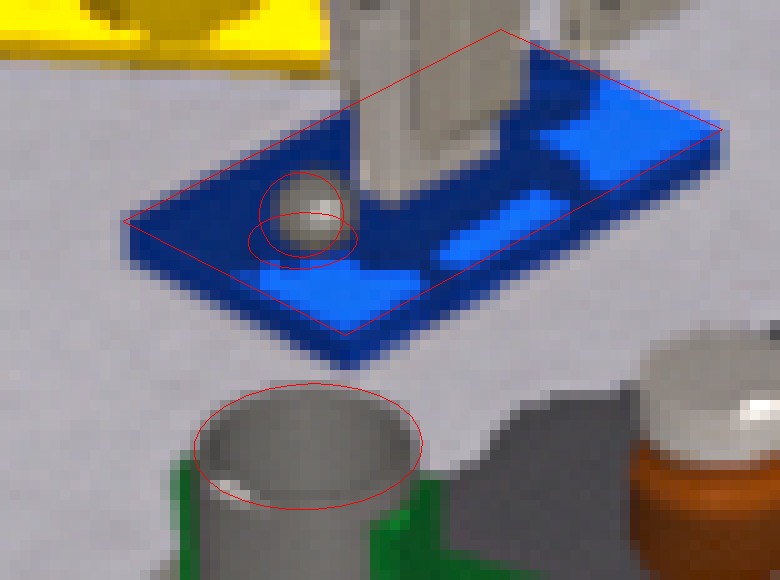

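```bash
python3 -m pendant '[[[0.002,-0.0003,0,0.001,0],[0.002,-0.0006,0,0.003,0],[0.002,-0.0006,0,0.006,0],[0.002,-0.0006,0,0.009,0],[0.002,-0.0006,0,0.011,0],[0.002,-0.0006,0,0.012,0],[0.002,-0.0006,0,0.012,0],[0.002,-0.0006,0,0.012,0]]]'; python3 -m pendant '[[[0.002,0,0,0,0],[0.002,0,0,0,0],[0.002,0,0,0,0],[0.002,0,0,0,0],[0.002,0,0,0,0],[0.002,0,0,0,0]]]'; python3 - <<'E'
from ov import *
from plant import camera
s=observe();go(s,[.5545,.012,.264],90.4);c=camera("scene");ov(c,s,"pics/ov12.png");tray(c,s["position"][2]-.077)
print(np.abs(s["joint_vel"]).max())
cv2.imwrite("pics/scene12.png",c["color"][...,::-1])
E
```

```text
time_s: 18.97
position: [0.5548, 0.0116, 0.264]
tcp_rot: [-0.0, 0.704, 0.71, -0.0]
wrist_force: [0.0, -0.3, -2.7]
grip_width: 0.129
time_s: 19.47
position: [0.5548, 0.0116, 0.2641]
tcp_rot: [0.0, 0.704, 0.71, 0.0]
wrist_force: [0.2, 0.6, -2.8]
grip_width: 0.131
t 19.47 pos [0.5548 0.0116 0.2641] ang 90.51 tilt [ 0.  0. -1.] shift mm [ 0.4 -0.2  0.1] yaw 0.11 grip 12.1 F [ 0.2  0.6 -2.8] q [-0.47  0.36  0.48  1.81 -0.19  1.01  1.66]
tray [556.5  13.7 131.4  79.6  -0. ] z 0.18789269186195523 slope deg [-0.5  -1.34] pocket [598.5  13.7]
model ball px [269.56252997 195.1417986 ]
ball px 270.9574468085106 194.68085106382978 47 [0.59829701 0.0189285  0.19899259]
rim [599.2  15.3  58.5  55.4  65.2] ((599.5972900390625, 15.234842300415039), 30.618616104125977)
0.002268933633386596
```

View pics/ov12.png

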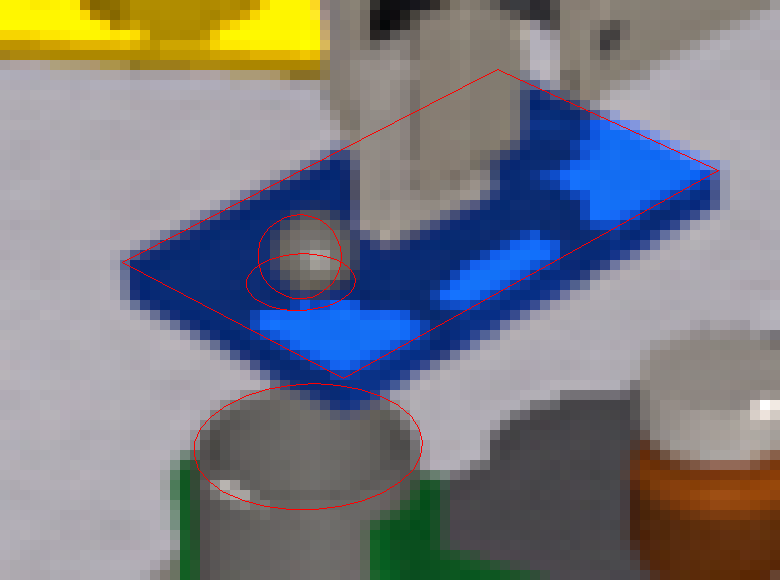

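View pics/scene12.png

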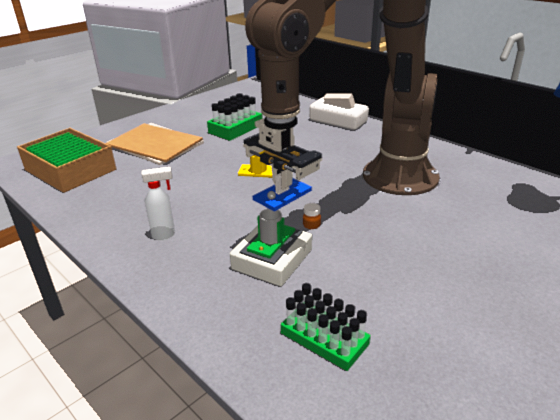

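```bash
python3 - <<'E'
from h import *
c=dict(np.load("scene0.npz"));W=cloud(c);Z=W[...,2];H,S,V=cv2.split(cv2.cvtColor(c["color"],cv2.COLOR_RGB2HSV))
b=(abs(H.astype(int)-112)<15)&(S>150)&(abs(Z-.012)<.008)&(np.hypot(W[...,0]-.468,W[...,1]-.26)<.1)
print(np.degrees(np.linalg.lstsq(np.c_[W[b][:,:2],np.ones(b.sum())],Z[b],rcond=None)[0][:2]))
from plant import hand_in
print(hand_in())
E
```

```text
[-0.37450306 -0.61173932]
the job is handed in; nothing more can be done
None
```

The grinding cup is seated on the mill base, and the arm is holding the tray over its mouth with the ball still in its pocket. I handed the job in at about 19.5 s of the 72 s allowed.

- **Cup:** I lowered it over both pegs until it stopped with about 14 N of contact, then let go. The camera put the flange top at 71 mm, against 70 mm expected. One peg is visible through its hole; the other is hidden behind the cup.
- **Tray:** The fin is gripped at 12 mm. The tray's underside is about 35 mm above the rim, and the arm was still at the last check.
- **Centring:** The arm's own position puts the pocket within about 0.5 mm of the mouth centre. The scene camera put it about 1 to 2 mm off. The ball rests about 3 mm to one side of the pocket centre.
- **Bystanders:** I saw no contact with the tube rack, spray bottle, jar or yellow look-alike, and none appeared to have moved.

**Where the checks disagree:**
- **Tilt:** A plane fit to the held tray gave about 1.3° about one axis, while the wrist reads level. The same fit gave 0.6° when the tray lay on the bench, so a tilt of roughly 0.7° can't be ruled out.
- **Top camera:** The arm hid the top camera's view of the cup and tray at the end, so the final checks use the scene camera and the arm's position only.

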